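# Shim a rocking display slab and set its tin back

### The job

The small stone display slab rocks on its pedestals, because one of the two front ones stands a few millimetres low, though you can hardly see which. Take the tapered shim and feel under the slab's two front feet with its thin end: push it gently in under the foot that hangs free until it is just snug, neither loose nor jacking the slab up, and leave it lying flat there. Then stand the oil tin upright on the slab, over that same foot.

Things in the scene. Friction and masses are not known exactly. Their poses are not given: they have to be found in the camera images.
- slab: grey stone plate 125 mm deep (x), 230 mm wide (y), 16 mm thick, 1 kg, loose, level, on four black rubber feet (12 mm diameter, 4 mm high) near its corners. Origin: its centre in the plane of the feet's undersides, 60 mm above the counter; the plate lies 4 to 20 mm above that. x points away from the robot (front edge at x = -62.5 mm), y to the left. Its front corner slides or lifts at about 5 N
- foot_left (a point): centre of the underside of the left front foot (slab frame -52.5, +85, 0 mm). The feet stand on four fixed wooden pedestals 60 mm high with flat tops. Each front pedestal's top is 44 mm wide, centred on its foot, and runs along the slab's x from 35 mm in front of the foot's centre (25 mm of bare ledge before the slab's edge) to 15 mm behind it
- foot_right (a point): centre of the underside of the right front foot (slab frame -52.5, -85, 0 mm), on a pedestal like the left one. One of the two front pedestals, left or right, is 3 to 7.5 mm lower than 60 mm, so that the foot over it hangs free by as much; under the other foot there is no gap. The free corner dips when pressed with about 1 N
- corner_left (a point): point on the slab's top over the left front corner, where the tin shall stand if the left foot is the free one (slab frame -22, +72, 20 mm)
- corner_right (a point): point on the slab's top over the right front corner, where the tin shall stand if the right foot is the free one (slab frame -22, -72, 20 mm)
- shim: pale wooden wedge 135 mm long, 24 mm wide, 20 g, lying flat. Origin: centre of its flat underside; x towards the thin tip (x = +67.5 mm), z up. 2 mm thick at the tip, rising 0.9 mm every 10 mm to 11 mm at x = -32.5 mm; from there to -67.5 mm a heel block 22 mm high to hold it by, across its width. Sliding in, it takes about 1.3 N of push per newton it bears; it stays where left
- shim_tip (a point): middle of the lower edge of the shim's thin tip
- oil_tin: the one oil tin, round, yellow label, 70 mm in diameter and 128 mm high, 0.45 kg, standing upright on the counter to the left; a bright screw cap 37 mm in diameter from 103 to 128 mm height gives the grip. Origin: centre of its base
- lip_balm0: lip-balm tube 17 mm in diameter, 67 mm high, one of three standing in a row along the rear edge of the slab, about 40 mm behind its centre; to be left standing. Origin: centre of its base
- lip_balm1: the middle lip-balm tube, like lip_balm0
- lip_balm2: the right lip-balm tube, like lip_balm0
- soap_box: small light blue boxed soap bar on the counter, 58x88x30 mm, a bystander; origin: centre of its base
- seed_jar0: lidded jar 77 mm in diameter, 84 mm high, a bystander; origin: centre of its base
- seed_jar3: lidded jar like seed_jar0, a bystander
- candles: bundle of seven short candles, 132x96x44 mm, a bystander; origin: centre of its base

How it is judged (in metres and radians):
On the way, in this order (a step that is already met when the one before it is completed fails the run):
1. the shim has been picked up from the counter (height (world z) of shim above 0.03 m and contact force between the fingers and shim above 1 N), for 0.2 s.
2. with the tin not yet on the slab, the shim lies flat and snug under the free front foot, let go, the slab not jacked up (front feet within 1.5 mm of level) (contact force between shim and slab above 0.3 N and angle between shim's own z axis and vertical below 0.035 rad and contact force between oil_tin and slab below 0.02 N and contact force between the fingers and shim below 0.05 N and ((x of foot_left in the frame of shim between -0.03 and 0.0655 m and y of foot_left in the frame of shim between -0.014 and 0.014 m) or (x of foot_right in the frame of shim between -0.03 and 0.0655 m and y of foot_right in the frame of shim between -0.014 and 0.014 m)) and height (world z) of foot_left between 0.0585 and 0.0615 m and height (world z) of foot_right between 0.0585 and 0.0615 m), for 0.3 s.
At the end, for the whole second after the job is handed in: the shim lies flat (2 degrees) and bears (0.3 N or more) under the free front foot, within 14 mm of its middle line; both front feet 60 mm high within 1.5 mm; slab within 12 mm of its start; the oil tin upright and at rest on the slab, within 30 mm of the corner point over that foot (contact force between shim and slab above 0.3 N and angle between shim's own z axis and vertical below 0.035 rad and distance of slab from where it was at the start of the episode below 0.012 m and angle between oil_tin's own z axis and vertical below 0.06 rad and linear speed of each of oil_tin, slab below 0.01 m/s and height (world z) of oil_tin between 0.074 and 0.086 m and ((x of foot_left in the frame of shim between -0.03 and 0.0655 m and y of foot_left in the frame of shim between -0.014 and 0.014 m and horizontal distance between oil_tin and corner_left below 0.03 m) or (x of foot_right in the frame of shim between -0.03 and 0.0655 m and y of foot_right in the frame of shim between -0.014 and 0.014 m and horizontal distance between oil_tin and corner_right below 0.03 m)) and height (world z) of foot_left between 0.0585 and 0.0615 m and height (world z) of foot_right between 0.0585 and 0.0615 m); the robot touches nothing.
It fails at once if the shim is forced against the slab with more than 15 N (contact force between shim and slab above 15 N).
It fails at once if a front foot of the slab is jacked up by more than 3 mm (height (world z) of any of foot_left, foot_right above 0.063 m).
It fails at once if the slab is pushed more than 20 mm out of its place (distance of slab from where it was at the start of the episode above 0.02 m).
It fails at once if the robot presses on the slab with more than 15 N (contact force between any of the fingers, the arm and slab above 15 N).
It fails at once if a bystander (lip balms on the slab, soap box, jars, candles) is moved more than 30 mm, or a lip balm tipped over (distance of any of seed_jar0, seed_jar3, soap_box, candles, lip_balm0, lip_balm1, lip_balm2 from where it was at the start of the episode above 0.03 m or angle between any of lip_balm0, lip_balm1, lip_balm2's own z axis and vertical above 0.5 rad).
It also fails if it takes over 72 s, if anything falls off the work surface, if the arm or the gripper's body presses on something with over 40 N, if the wrist force passes 120 N, or if a joint passes its speed limit or range.

### The arm

A 6-joint arm with a two-finger parallel gripper is mounted at the origin on a cart in front of the work surface, level with it; the furniture and walls round the work are solid. World frame = base frame: x ahead of the robot, y to its left, z up, the work surface at z = 0. Lengths are in mm, angles in rad, forces in N, time in s.
With the tool pointing down it reaches from about 400 to 825 mm from the base axis. Payload 7 kg.
Tool frame: the origin (TCP) lies at the very end of the fingers, on their centre line; the grasp point (between the pads) lies 19 mm behind it; z points along the fingers, y is the line along which they close (so a half turn about z gives the same grasp; the last joint's range is limited). The gripper opens to 88 mm and grips with 3 to 60 N. Pads are 19 mm wide; open, the fingers measure 130 mm over their backs; the gripper's body (78 mm by 193 mm) begins 47 mm behind the grasp point.
Start: joints at [-1.01, 0.359, 0.012, 0, -1.224, -0.288], TCP at [181.838, -650.023, 226.561] pointing down, gripper open.
Joint ranges: [-3.07, 3.07], [-1.43, 2.12], [-1.02, 1.25], [-3.03, 1.67], [-3.05, -0], [-3.03, 3.03]. Speed limits (rad/s): [2.39, 2.39, 3.01, 3.14, 3.14, 3.14].

### API

Orientations are given as a unit quaternion [x, y, z, w].
In Python, from plant import bot gives the robot as it stands. Calls block until the motion is done:
- bot.move_ptp(position, orientation): joint-space move of the TCP to a pose.
- bot.line_to(position, velocity=150, ori=None): straight line of the TCP; ori=None keeps the orientation; velocity is the mean speed in mm/s.
- bot.move_joints(angles): joint-space move.
- bot.move_gripper(opening, force=None): finger opening in mm; force is the grip in N (None keeps the last); returns when the fingers have stopped.
- bot.pause(seconds).
- bot.solve_ik(position, orientation): joint angles nearest the present ones, or None.
- bot.read_state(): the state.
- bot.camera(name): name is "scene" or "top"; returns the picture (400x640x3 uint8, red, green, blue); there is no depth.
- bot.get_calibration(name): a dict with "fx", "fy", "cx", "cy" (pixels), "view" (4x4, takes a point from world to camera coordinates). Camera axes: x right, y up, looking along -z (the intrinsics and any distortion apply to the point x, -y, -z); pixel columns grow to the right and rows downward; lengths in mm; the calibration is good to about 2 mm. A picture is of the moment at which its call begins. get_calibration takes no time and is no camera call.
A pose or a line that the arm cannot do raises bot.Unreachable and nothing moves.
- bot.close_job(): hands the job in; it is judged then, once.
The state is a dict: "t": time; "joint_pos": joint angles; "qvel": joint speeds; "tau": joint torques, N m; "tcp_pos": TCP position; "eef_rot": TCP orientation; "contact_force": force on the tool from outside, world axes, zero at the start; "moment": the same for the moment, N m; "width": finger opening in mm; "finger_force": force on a finger pad.
Only numpy, scipy, OpenCV 4.12 (cv2) and the standard library are available. Lean on these libraries where they do the work, as an engineer would, in place of code of your own. Each camera call takes 0.05 s, during which the arm holds its last target. There are 200 camera calls.

## Working session

There is one attempt and no reset: what is moved stays moved. The work goes in short steps, each a Python script; the robot and the scene stay as the last script left them, time stands still between calls to the robot, and variables do not carry over. Pictures are saved under pics/ and viewed, at most 10 in all, crops included, and the job is handed in when it is done.

```bash
mkdir -p pics; ls; python3 - <<'E'
from plant import bot
import cv2
for n in("scene","top"):
    im=bot.camera(n); cv2.imwrite(f"pics/{n}0.png",im[:,:,::-1]); print(n,bot.get_calibration(n))
s=bot.read_state();print(s)
E
```

```text
pics
scene {'fx': 373.4875247907445, 'fy': 373.4875247907445, 'cx': 321.5731480775009, 'cy': 198.644474055311, 'view': array([[ 6.39658996e-01, -7.68546796e-01,  1.31221780e-02,
        -3.45335104e+02],
       [ 3.99697395e-01,  3.47151880e-01,  8.48367588e-01,
        -2.87163258e+02],
       [-6.56565580e-01, -5.37421059e-01,  5.29244975e-01,
        -7.97212116e+02],
       [ 0.00000000e+00,  0.00000000e+00,  0.00000000e+00,
         1.00000000e+00]])}
top {'fx': 366.2523604300285, 'fy': 366.2523604300285, 'cx': 321.6295072521651, 'cy': 200.89008848420292, 'view': array([[ 5.77871151e-02, -9.98324030e-01,  3.12723307e-03,
        -2.34742083e+01],
       [ 9.74999839e-01,  5.71096879e-02,  2.14741235e-01,
        -5.41261603e+02],
       [-2.14559931e-01, -9.36022475e-03,  9.76665973e-01,
        -1.08544120e+03],
       [ 0.00000000e+00,  0.00000000e+00,  0.00000000e+00,
         1.00000000e+00]])}
{'t': 0.1, 'joint_pos': array([-1.00990651e+00,  3.59331738e-01,  1.11536120e-02, -2.87170326e-04,
       -1.22410903e+00, -2.88071614e-01]), 'qvel': array([-0.00087514,  0.00080715,  0.00126021,  0.00157406, -0.00158558,
       -0.00102051]), 'tau': array([-2.00600945e-03, -5.84162772e+01,  2.93751884e+01,  7.01561853e+00,
        1.01295396e-02, -5.31374019e-05]), 'tcp_pos': array([ 181.70662258, -649.6294264 ,  225.71094033]), 'eef_rot': array([-1.35937985e-01,  9.90717059e-01,  7.34861326e-04, -1.83971975e-04]), 'contact_force': array([-0.30088587,  0.95778154, -0.86608469]), 'moment': array([ 0.06018543, -0.02487957,  0.00247203]), 'finger_force': 0.0, 'width': 87.81556895564276}
```

View pics/scene0.png

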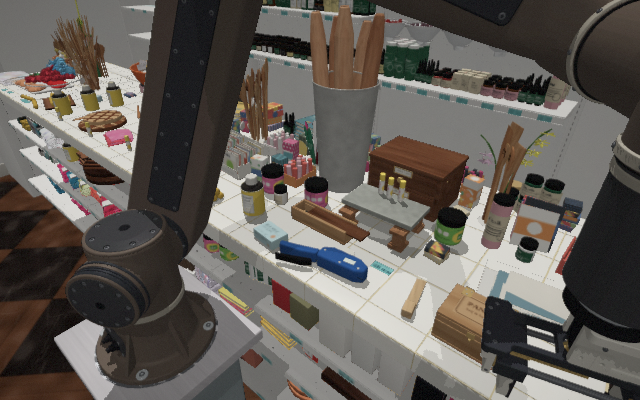

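View pics/top0.png

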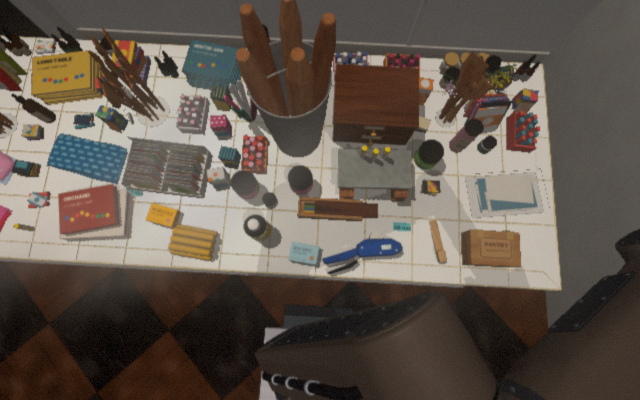

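The scene view shows the slab at about (385,205), the shim at (412,298) and the tin at (253,200). In the top view they are at (375,170), (437,241) and (257,227). I'll enlarge both next.

```bash
python3 - <<'E'
import cv2
t=cv2.imread("pics/top0.png");s=cv2.imread("pics/scene0.png")
c=t[135:275,290:460];cv2.imwrite("pics/tc.png",cv2.resize(c,None,fx=4.25,fy=4.25,interpolation=cv2.INTER_CUBIC))
c=s[165:325,230:470];cv2.imwrite("pics/sc.png",cv2.resize(c,None,fx=3.33333,fy=3.33333,interpolation=cv2.INTER_CUBIC))
E
```

```text
(no output)
```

View pics/tc.png

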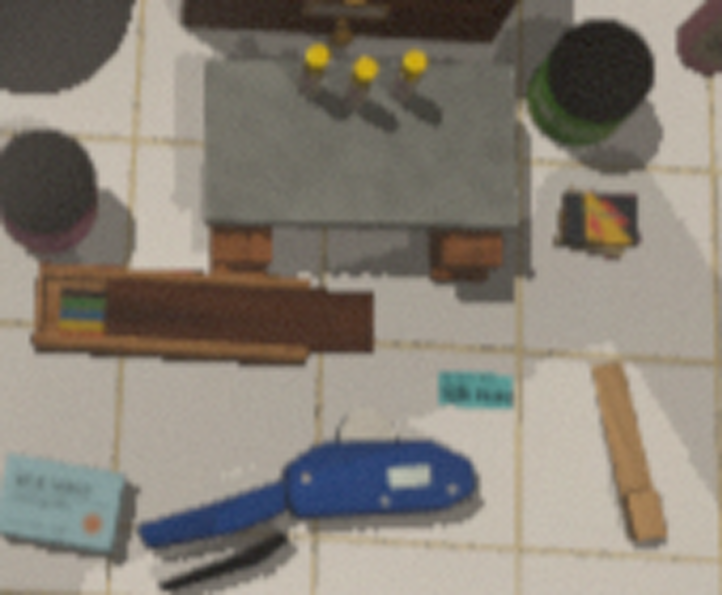

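View pics/sc.png

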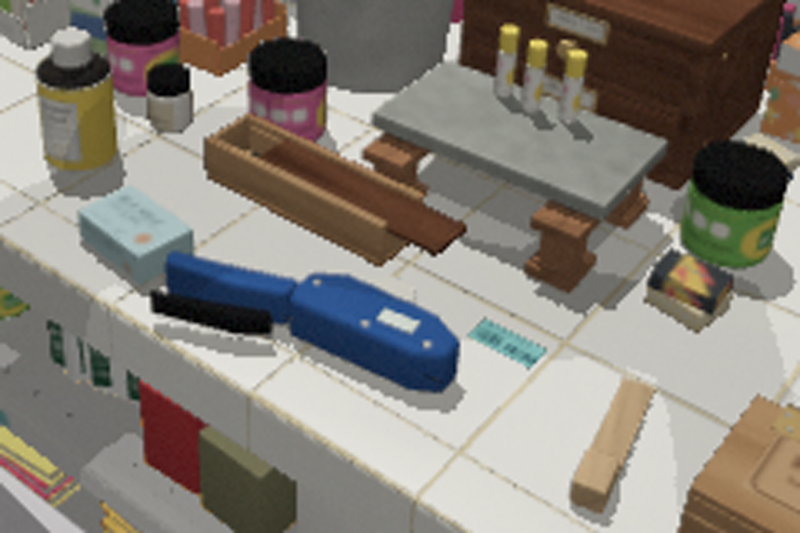

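The crops are clear. Top crop: slab corners at (205,222), (518,222), (205,58) and (515,65), shim tip near (605,363), heel end near (653,541). Scene crop: slab corners at (373,113), (603,207), (665,148) and (440,65), shim tip near (641,381), heel end near (589,492). I'll triangulate these and fit poses to them.

```bash
cat > h.py <<'E'
from plant import bot
import numpy as np, cv2
from scipy.optimize import least_squares
C={n:bot.get_calibration(n) for n in("scene","top")}
def proj(n,P):
    c=C[n];P=np.atleast_2d(P);q=P@c["view"][:3,:3].T+c["view"][:3,3]
    return np.c_[c["cx"]+c["fx"]*q[:,0]/-q[:,2], c["cy"]-c["fy"]*q[:,1]/-q[:,2]]
def tri(ps,pt):
    f=lambda X:np.r_[(proj("scene",X)-ps).ravel(),(proj("top",X)-pt).ravel()]
    r=least_squares(f,[500,0,50]);return r.x,np.sqrt(2*r.cost/4)
def place(m,pose):
    x,y,z,a=pose;m=np.atleast_2d(m);c,s=np.cos(a),np.sin(a)
    return np.c_[x+c*m[:,0]-s*m[:,1],y+s*m[:,0]+c*m[:,1],z+m[:,2]]
def fit(m,ps,pt,p0,zfix=None):
    g=lambda v:np.r_[v[:2],zfix if zfix is not None else v[3],v[2]]
    def f(v):
        P=place(m,g(v));d=[]
        for n,o in(("scene",ps),("top",pt)):
            d.append((proj(n,P)-o).ravel())
        d=np.concatenate(d);return d[~np.isnan(d)]
    r=least_squares(f,p0);return g(r.x),np.sqrt(2*r.cost/len(r.fun))
def down(yaw): return [np.cos(yaw/2),np.sin(yaw/2),0,0]
E
cat > m.py <<'E'
from h import *
T=lambda L:(np.array(L,float)+.5)/4.25-.5+[290,135]
S=lambda L:(np.array(L,float)+.5)/3.33333-.5+[230,165]
n=np.nan
ms=np.array([[-62.5,115,20],[-62.5,-115,20],[62.5,-115,20],[62.5,115,20]])
s=S([[373,113],[603,207],[665,148],[440,65]]);t=T([[205,222],[518,222],[515,65],[205,58]])
for a,b in zip(s,t):print(tri(a,b))
print("slab",fit(ms,s,t,[500,-100,0,60]),fit(ms,s,t,[500,-100,0],60))
mm=np.array([[67.5,12,2],[67.5,-12,2],[-67.5,12,22],[-67.5,-12,22],[-32.5,12,22],[-32.5,-12,22]])
s=S([[627,377],[655,385],[572,487],[606,497],[n,n],[n,n]]);t=T([[592,366],[617,360],[640,545],[666,538],[625,495],[655,485]])
for a,b in zip(s[:4],t):print(tri(a,b))
print("shim",fit(mm,s,t,[400,-200,0,0]),fit(mm,s,t,[400,-200,0],0))
t0=cv2.imread("pics/top0.png");s0=cv2.imread("pics/scene0.png")
A=cv2.resize(t0[195:255,222:292],None,fx=5.5,fy=5.5,interpolation=2);B=cv2.resize(s0[165:230,225:295],None,fx=5.5,fy=5.5,interpolation=2)
o=np.zeros((360,790,3),np.uint8);o[:330,:385]=A;o[:357,395:780]=B[:357];cv2.imwrite("pics/tin.png",o)
E
python3 m.py
```

```text
(array([584.31622969, -39.58412593,  79.75658525]), np.float64(0.03214526494665403))
(array([ 596.59246771, -265.59665185,   77.55106696]), np.float64(0.575994057613184))
(array([ 718.50557935, -262.64947872,   72.8295642 ]), np.float64(0.8811545070033069))
(array([710.25142294, -30.85914653,  72.80374373]), np.float64(0.8847448675874634))
slab (array([ 6.52595327e+02, -1.49499933e+02,  5.55160401e+01,  4.25554461e-02]), np.float64(0.908901888297948)) (array([ 6.50125287e+02, -1.50119619e+02,  6.00000000e+01,  4.16056406e-02]), np.float64(1.0436619039535673))
(array([ 508.50001122, -342.73447705,    3.17951095]), np.float64(0.006127999591680062))
(array([ 514.74713152, -362.48508435,    2.65489762]), np.float64(0.12180985181132238))
(array([ 372.97916908, -370.75914411,   20.34256427]), np.float64(0.3754686482738983))
(array([ 380.27059133, -391.44189508,   19.40117947]), np.float64(0.06996083311168243))
shim (array([ 4.44698124e+02, -3.66660367e+02, -1.40599204e+00,  2.09163939e-01]), np.float64(0.7105739267604803)) (array([ 4.44140790e+02, -3.66658327e+02,  0.00000000e+00,  2.09060759e-01]), np.float64(0.730144147197569))
```

View pics/tin.png

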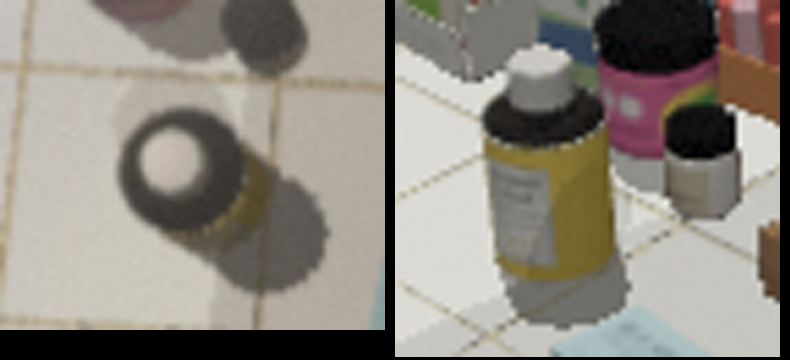

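The cap top's centre is at (170,160) in the top crop, so px (252.9,224.0), and at (541,58) in the scene crop, so px (251.4,175.4). Next I'll overlay the slab and pedestal model to refine its pose.

```bash
cat > ov.py <<'E'
from h import *
print("cap",tri([251.4,175.4],[252.9,224.0]))
t0=cv2.imread("pics/top0.png");s0=cv2.imread("pics/scene0.png")
pose=[651,-150,60,.045]
o=np.zeros((300,800,3),np.uint8);out=[]
for n,im,(x0,y0),k,w in(("top",t0,(330,140),4.2,(390,300)),("scene",s0,(335,178),4,(400,300))):
    im=cv2.resize(im[y0:y0+int(w[1]/k)+1,x0:x0+int(w[0]/k)+1],None,fx=k,fy=k,interpolation=2)[:w[1],:w[0]].copy()
    def poly(m,col):
        p=(proj(n,place(np.array(m),pose))-[x0,y0]+.5)*k
        cv2.polylines(im,[p.round().astype(int)],True,col,1)
    poly([[-62.5,115,20],[-62.5,-115,20],[62.5,-115,20],[62.5,115,20]],(0,0,255))
    poly([[-62.5,115,4],[-62.5,-115,4]],(0,255,255))
    for s in(1,-1): poly([[-87.5,s*85-22,0],[-87.5,s*85+22,0],[-62.5,s*85+22,0],[-62.5,s*85-22,0]],(0,255,0))
    out.append(im)
cv2.imwrite("pics/ov.png",np.hstack(out))
E
python3 ov.py
```

```text
cap (array([446.74483509, 201.41517949, 128.52121817]), np.float64(0.05226876840859807))
```

View pics/ov.png

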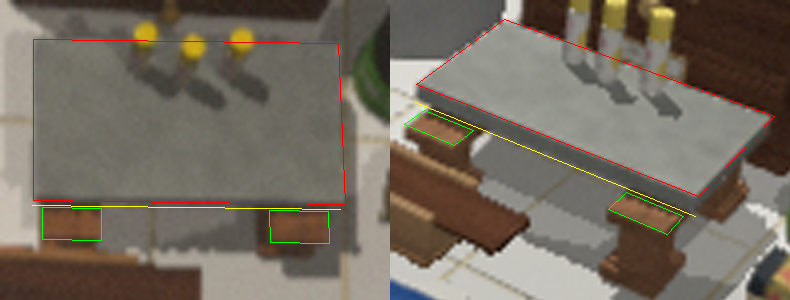

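The overlay matches the slab edges and ledges to within about 1 px in both views, and the cap height of 128.5 agrees with the text. Before grasping I'll check the height of the wooden box beside the shim's heel.

```bash
python3 - <<'E'
import cv2,numpy as np
t=cv2.imread("pics/top0.png");s=cv2.imread("pics/scene0.png")
A=cv2.resize(t[215:285,425:530],None,fx=3.8,fy=3.8,interpolation=2);B=cv2.resize(s[270:370,395:495],None,fx=3.8,fy=3.8,interpolation=2)
o=np.zeros((380,790,3),np.uint8);o[:266,:399]=A;o[:,405:785]=B;cv2.imwrite("pics/box.png",o)
E
```

```text
(no output)
```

View pics/box.png

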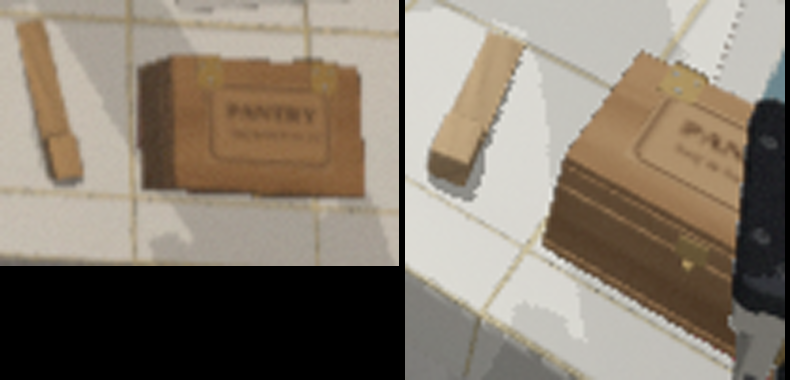

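```bash
python3 - <<'E'
from h import *
for a,b in(((163,158),(175,187)),((235,52),(172,62))):
    print(tri(np.array(a)/3.8+[395,270],np.array(b)/3.8+[425,215]))
q=bot.read_state()["joint_pos"];print(q)
for yaw in(.209,.209+np.pi,.209-np.pi):
    print(yaw,bot.solve_ik([395.4,-377,4],down(yaw)),bot.solve_ik([480,-240,60],down(yaw-.16)))
E
```

```text
(array([ 372.17027745, -446.88986421,   74.34224861]), np.float64(0.08105894239484217))
(array([ 469.8561757 , -445.63637158,   78.07883295]), np.float64(0.010419616812073535))
[-1.00990651e+00  3.59331738e-01  1.11536120e-02 -2.87170326e-04
 -1.22410903e+00 -2.88071614e-01]
0.209 [-0.4028634   0.39896267 -0.52916712  0.         -0.64266653  2.18265973] [-0.098167    0.30455652 -0.50198926  0.         -0.76425054  1.71796333]
3.350592653589793 [-0.4028634   0.39896267 -0.52916712  0.         -0.64266653 -0.95893293] [-0.098167    0.30455652 -0.50198926  0.         -0.76425054 -1.42362932]
-2.932592653589793 [-0.4028634   0.39896267 -0.52916712  0.         -0.64266653 -0.95893293] [-0.098167    0.30455652 -0.50198926  0.         -0.76425054 -1.42362932]
```

The box's left face is at y≈-446 with its top at about 76 mm, so the gripper body would hit it on a deep grasp at the heel. I'll take a shallow bite (TCP at 16), drag the shim left, and regrasp deeper there.

```bash
python3 - <<'E'
from h import *
Y=np.pi
bot.move_gripper(37,20)
bot.move_ptp([395.4,-377,130],down(Y+.209))
bot.line_to([395.4,-377,16],150)
bot.move_gripper(15,15)
s=bot.read_state();print(s["width"],s["tcp_pos"],s["finger_force"])
bot.line_to([432,-328,16],80,down(Y+.045))
bot.move_gripper(37); bot.pause(.2)
bot.line_to([432,-328,4],40)
s=bot.read_state();print(s["contact_force"],s["tcp_pos"])
bot.move_gripper(15,30)
bot.line_to([432,-328,90],120);bot.pause(.3)
s=bot.read_state();print(s["t"],s["width"],s["tcp_pos"],s["contact_force"],s["finger_force"])
for n in C: cv2.imwrite(f"pics/{n}1.png",bot.camera(n)[:,:,::-1])
A=cv2.imread("pics/top1.png")[170:270,360:500];B=cv2.imread("pics/scene1.png")[200:330,350:490]
A=cv2.resize(A,(390,279),interpolation=2);B=cv2.resize(B,(390,362),interpolation=2)
o=np.zeros((362,790,3),np.uint8);o[:279,:390]=A;o[:,400:]=B;cv2.imwrite("pics/g.png",o)
E
```

```text
23.74007622688666 [ 395.92068126 -377.26303353   16.85658148] 14.966754466295242
[-0.42414446  0.36023651  0.86357634] [ 431.7266572  -327.90520551    3.56493851]
7.35 23.576647656939674 [ 431.69557329 -327.90655165   89.39350767] [-0.47611929 -0.64295304 -0.23477243] 29.95932698249817
```

View pics/g.png

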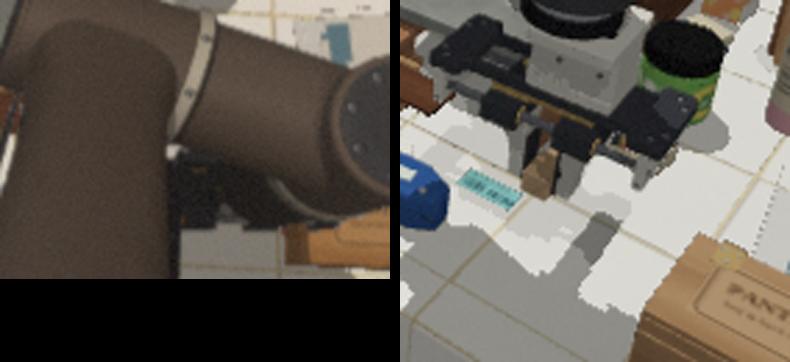

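The shim is held level by its heel (scene half, about (540,175)), and the box and the jar are undisturbed. Next I'll feel the right ledge with the tip.

```bash
cat >> h.py <<'E'
SL=np.array([651,-150,60,.045]); YW=np.pi+.045
u=np.array([np.cos(.045),np.sin(.045),0])
FT={s:place([-52.5,k*85,0],SL)[0] for s,k in(("L",1),("R",-1))}
def F(n=6,dt=.02):
    a=[]
    for _ in range(n):
        bot.pause(dt);a.append(bot.read_state()["contact_force"])
    return np.mean(a,0)
def P(side,tipx,bot_z): # commanded TCP for tip at tipx from foot centre along u, underside at bot_z
    p=FT[side]+u*(tipx-117.5);p[2]=bot_z+3.9;return p
def touch(side,tipx,z0,zmin=50,thr=1.0):
    f0=F(12);z=z0
    while z>zmin:
        z-=.5;bot.line_to(P(side,tipx,z),20);f=F(4)-f0
        if f[2]>thr:break
    s=bot.read_state();print("touch",side,"cmd z",z,"tcp",s["tcp_pos"],"df",f.round(2),"t",s["t"]);return z,f0
E
python3 - <<'E'
from h import *
print(FT,bot.solve_ik(P("L",-17,66),down(YW)))
bot.line_to([*P("R",-40,90)],150,down(YW))
bot.line_to(P("R",-17,63),100)
a=[]
for _ in range(10): bot.pause(.02);a.append(bot.read_state()["contact_force"])
print(np.std(a,0))
z,f0=touch("R",-17,63)
bot.line_to(P("R",-17,70),60)
print(F()-f0)
E
```

```text
{'L': array([594.72943809, -67.44775071,  60.        ]), 'R': array([ 602.37685647, -237.27565476,   60.        ])} [ 0.26569042  0.18706955 -0.64247726  0.         -0.74124951 -1.79148675]
[0.41652878 0.5093127  0.5628982 ]
touch R cmd z 59.5 tcp [ 468.06051393 -243.35426128   63.50286945] df [-0.88 -0.15  1.91] t 11.2583
[-0.39064854  0.09480249 -0.57070065]
```

The right ledge touches at about 59.9 mm, so there is no gap there. Now the left ledge.

```bash
python3 - <<'E'
from h import *
bot.line_to(P("R",-45,75),100)
bot.line_to(P("L",-45,75),120)
bot.line_to(P("L",-17,63),80)
z,f0=touch("L",-17,61)
np.save("z.npy",np.r_[z,f0])
E
```

```text
touch L cmd z 56.5 tcp [460.41486155 -73.50843764  60.45665212] df [ 0.11 -0.18  1.12] t 17.2917
```

```bash
python3 - <<'E'
from h import *
d=np.load("z.npy");f0=d[1:]
for z in(56.5,56,55.5):
    bot.line_to(P("L",-17,z),20);print(z,(F(10)-f0).round(2),bot.read_state()["tcp_pos"].round(2))
    if (F(4)-f0)[2]>4: break
E
```

```text
56.5 [-0.12  0.09  0.93] [460.42 -73.48  60.44]
56 [-0.97  0.15  2.64] [460.36 -73.51  59.94]
55.5 [-1.36 -0.73  3.74] [460.34 -73.52  59.42]
```

The left pedestal stands about 3.2 mm low, so the left foot is the free one. I'll slide in with light downforce and watch the push force.

```bash
python3 - <<'E'
from h import *
f0=np.load("z.npy")[1:]
x=-17
bot.line_to(P("L",x,56.6),20);
while x<20:
    x+=1 if x<-2 else .5
    bot.line_to(P("L",x,56.6),25);f=F(5,.015)-f0
    if x>-12: print(x,f.round(1),end=" ")
    if -f[0]>2.2: 
        f=F(12)-f0
        if -f[0]>2: break
s=bot.read_state();print("\nstop",x,f.round(2),s["tcp_pos"],s["t"])
E
```

```text
-11 [0.1 0.1 0. ] -10 [ 0.3 -0.3  0. ] -9 [ 0.  0. -0.] -8 [ 0.4 -0.1  0.3] -7 [ 0.4 -0.4  0.4] -6 [-0.1 -0.2 -0.3] -5 [-0.1  0.4  0.2] -4 [ 0.1 -0.1  0.2] -3 [ 0.5  0.1 -0.2] -2 [0.2 0.4 0. ] -1.5 [0.5 0.1 0. ] -1.0 [ 0.1 -0.1 -0.4] -0.5 [ 0.2  0.  -0.3] 0.0 [ 0.2 -0.1 -0.1] 0.5 [ 0.  -0.   0.3] 1.0 [ 0.  -0.  -0.1] 1.5 [0.4 0.3 0.4] 2.0 [ 0.7 -0.1  0.4] 2.5 [ 0.6  0.1 -0. ] 3.0 [ 0.6 -0.1  0.2] 3.5 [-0.2 -0.3 -0.2] 4.0 [ 0.3 -0.1  0. ] 4.5 [ 0.2 -0.4  0.2] 5.0 [0.4 0.4 0.2] 5.5 [ 0.1  0.3 -0.1] 6.0 [0.6 0.3 0.1] 6.5 [ 0.2 -0.7 -0. ] 7.0 [ 0.3  0.2 -0.1] 7.5 [ 0.1 -0.   0.4] 8.0 [0.1 0.1 0.6] 8.5 [ 0.2 -0.3  0.1] 9.0 [ 0.3  0.  -0.1] 9.5 [-0.  -0.   0.3] 10.0 [-0.8 -0.3  1. ] 10.5 [-1.1  0.3  0.6] 11.0 [-2.3  0.1  1.4] 
stop 11.0 [-2.38 -0.14  1.51] [488.16918258 -72.26419221  60.45580843] 32.8583
```

The shim meets the foot, but the upward force shows the heel is slightly low and levering. I'll relieve that in z, then snug it up and release.

```bash
python3 - <<'E'
from h import *
f0=np.load("z.npy")[1:]
x,z=11.,56.6
for _ in range(16):
    f=F(8,.015)-f0; print(x,round(z,2),f.round(1))
    if f[2]>.5: z+=min(.3,f[2]/3)
    elif f[2]<-.8: z-=.15
    elif -f[0]>2.1: break
    if -f[0]<2.3: x+=.4
    bot.line_to(P("L",x,z),20)
s=bot.read_state();print("stop",x,z,s["tcp_pos"],s["t"])
E
```

```text
11.0 56.6 [-2.2 -0.1  1.3]
11.4 56.9 [-0.1  0.1 -1.3]
11.8 56.75 [-0.7  0.1 -0. ]
12.200000000000001 56.75 [-2.3  0.5  1.1]
12.200000000000001 57.05 [-1.4  0.2 -1.2]
12.600000000000001 56.9 [-1.8 -0.1 -1.1]
13.000000000000002 56.75 [-3.8  0.1  1.3]
13.000000000000002 57.05 [-2.9 -0.1 -0.9]
13.000000000000002 56.9 [-2.6 -0.5 -1. ]
13.000000000000002 56.75 [-3.1 -0.2  0.2]
stop 13.000000000000002 56.75 [490.33327745 -72.15738659  60.71345828] 36.4417
```

It is snug: a push of about 3 N, so bearing roughly 2.4 N, with the underside flat on the ledge. I'll release, go to the tin, and take a picture from there.

```bash
python3 - <<'E'
from h import *
bot.move_gripper(50);bot.pause(.5)
p=P("L",13,56.75);p[2]=170
bot.line_to(p,120)
bot.move_gripper(75)
q=[446.7,201.4,190]
bot.move_ptp(q,down(np.pi+.3))
print(bot.read_state()["joint_pos"].round(2))
bot.line_to([446.7,201.4,106.5],120)
cv2.imwrite("pics/s2.png",cv2.resize(bot.camera("scene")[170:260,310:460,::-1],None,fx=5,fy=5,interpolation=2))
bot.move_gripper(25,25)
s=bot.read_state();print(s["t"],s["width"],s["tcp_pos"],s["contact_force"])
E
```

```text
[ 0.82  0.08 -0.44  0.   -1.05 -2.1 ]
42.0333 36.540652887410886 [446.79489509 201.71071562 106.59940275] [-1.34599464  1.44892854 -0.28105797]
```

View pics/s2.png

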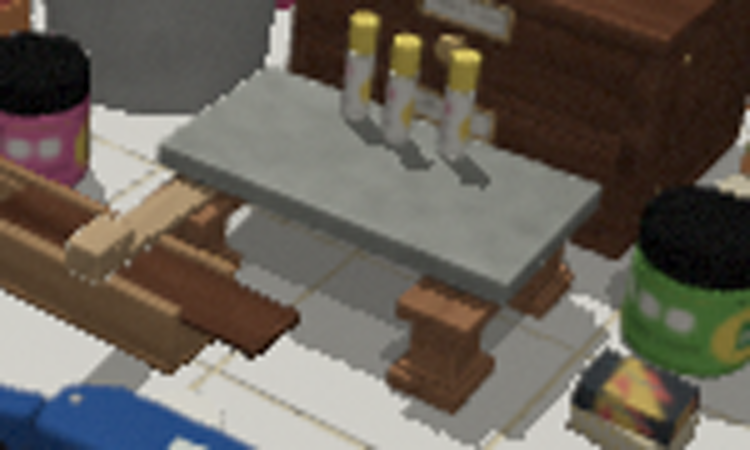

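The shim sits under the left foot with its heel at about (90,250), looks level, and the slab and lip balms are undisturbed. I'll check the heel corners numerically against the flat pose, without using robot time.

```bash
python3 - <<'E'
from h import *
c=FT["L"]+u*(13-67.5)
for dz in(56.8,53.5):
    print(dz,((proj("scene",place([[-67.5,12,22],[-67.5,-12,22],[-67.5,12,0],[-67.5,-12,0],[-32.5,-12,22],[-32.5,12,22]],[c[0],c[1],dz,.045]))-[310,170]+.5)*5).round().tolist())
E
```

```text
56.8 [[69.0, 241.0], [104.0, 257.0], [68.0, 273.0], [103.0, 289.0], [141.0, 228.0], [106.0, 213.0]]
53.5 [[69.0, 246.0], [104.0, 261.0], [68.0, 278.0], [103.0, 294.0], [140.0, 233.0], [106.0, 218.0]]
```

The corners match the flat pose. Now the tin.

```bash
python3 - <<'E'
from h import *
c=place([-22,72,20],SL)[0];print(c)
bot.line_to([446.7,201.4,235],150)
bot.line_to([540,-60,235],220)
bot.line_to([c[0],c[1],215],150)
bot.line_to([c[0],c[1],190],80);bot.pause(.3)
f0=F(15);z=190
while z>184.5:
    z-=.5;bot.line_to([c[0],c[1],z],20);f=F(4)-f0
    if f[2]>1.8:break
s=bot.read_state();print(z,f.round(2),s["tcp_pos"],s["t"])
E
```

```text
[625.78336463 -79.06255361  80.        ]
186.0 [-1.55  0.74  5.63] [626.07773283 -78.99917381 186.58173017] 48.75
```

```bash
python3 - <<'E'
from h import *
bot.move_gripper(75);bot.pause(.3)
s=bot.read_state();p=s["tcp_pos"].copy();p[2]=260
bot.line_to(p,120)
bot.line_to([450,150,260],250);bot.pause(.3)
print(bot.read_state()["t"])
cv2.imwrite("pics/s3.png",cv2.resize(bot.camera("scene")[130:260,300:460,::-1],None,fx=4.5,fy=4.5,interpolation=2))
E
```

```text
52.2583
```

View pics/s3.png

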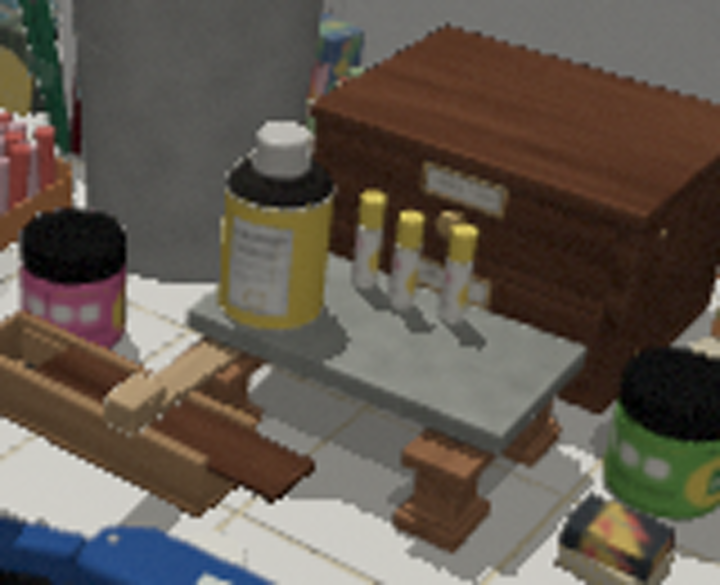

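The tin stands upright over the left front corner (base at about (275,320)), the shim is in place with its heel at about (135,400), and the lip balms are standing. I'll hand in.

```bash
python3 -c "
from plant import bot
print(bot.close_job())"
```

```text
the job is handed in; nothing more can be done
None
```

I handed the job in at about 52 s: the shim is snug and flat under the free left front foot (gap about 3.2 mm) and the oil tin stands upright over that foot; the hand-in returned no verdict.

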